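# Move a slide cassette from the warmer to the drying chamber with the plate lifter

## Task

Take the plate lifter from its rest, slide its blade under the black slide cassette between the rails of the warming block, and carry the cassette level through the open front of the drying chamber, leaving it lying squarely in the middle of the chamber's two rails. Then draw the lifter out and lay it back on its rest the way it was. Do not touch the cassette with the gripper, and do not disturb the bottle and the white dish that stand near the lifter.

Things in the scene. Friction and masses are not known exactly. Their poses are not given: they have to be found in the camera images.
- cassette: Flat black slide cassette with a glass window and four corner screws: 90 mm along its x, 96 mm along its y, 8 mm thick, about 100 g. Origin: centre of its underside, z up. It lies loose across the warmer's two rails.
- lifter: Plate lifter (cranked spatula), 130 g. Origin: centre of the underside of its flat steel blade, 90 (x) x 52 (y) x 2.5 mm; +x is out of the free edge. From the rear edge (x = -45) a neck 16 mm wide rises back at 54 degrees to a level grey handle, x = -185 to -85 mm, 14 mm wide, 18 mm high, centre line at z = 62 mm. Starts with blade flat on the bench, handle end in its rest.
- lifter_grip (a point): Good grip point on the lifter: in the middle of the handle's section, at x = -125 mm, z = +62 mm in the lifter's frame; axes as the lifter's.
- rest: Fixed lifter rest: a post 22 mm (x) by 46 mm (y), on a foot 36 x 48 mm, whose flat top at z = 52.5 mm carries the handle between two cheeks 12 mm high, 34 mm apart inside. Origin: centre of its foot on the bench, z up; +x is the way the lifter's blade points when at rest.
- rest_home (a point): Where the lifter's origin belongs when it lies on its rest: 168 mm along the rest's +x from its origin, on the bench; axes as the rest's.
- warmer: Fixed aluminium warming block 150 x 150 mm, 34 mm high. On it two steel rails along its x, each 110 mm long, 10 mm wide, 16 mm high (tops 50 mm above the bench), centred at y = +-40 mm: 70 mm clear between them. Origin: centre of its underside, z up; front (control panel) faces its -x, the robot. No roof or stops.
- warmer_seat (a point): Middle of the warmer between the rails, at the height of their tops (50 mm above the bench); axes as the warmer's.
- chamber: Fixed drying chamber, open at its front (its -x, facing the robot). Base 135 (x) x 150 (y) mm, 20 mm high, two rails as the warmer's (tops 36 mm above the bench). White side walls 132 mm apart inside; clear roof x = -65 to +65 mm, underside 89 mm, top with trim 101 mm above the bench. Rear wall 50 mm high, inner face at x = +60 mm. Origin: centre of its underside, z up.
- chamber_seat (a point): Where the centre of the cassette's underside belongs: middle of the chamber between the rails, at the height of their tops; axes as the chamber's.
- bottle_a: Bystander: glass bottle, orange cap, about 76 mm across, 150 mm high, between and beyond the task things. Origin: centre of its underside.
- dish: Bystander: flat closed white dish 84 mm across, 14 mm high, on the near side of the bench. Origin: centre of its underside.
Mind the look-alikes: they are no part of the job. Of the things that look like the cassette, the smaller one is meant. What is shaped like the chamber but green is not meant.

How it is judged:
By the outcome, as a careful person would: the job done as asked, in the order asked, and still so for the second after the job is handed in, with the robot touching nothing.
It also fails if it takes over 72 s, if anything falls off the work surface, if the arm or the gripper's body presses on something with over 40 N, if the wrist force passes 120 N, or if a joint passes its speed limit or range.

## Robot

A 7-joint arm with a two-finger parallel gripper is mounted at the origin on the work surface. World frame = base frame: x ahead of the robot, y to its left, z up, the work surface at z = 0. Lengths are in m, angles in rad, forces in N, time in s.
With the tool pointing down it reaches from about 0.35 to 0.9 m from the base axis. Payload 19.9 kg.
Tool frame: the origin (TCP) lies midway between the tips of the shut fingers; the grasp point (between the pads) lies 19 mm behind it; z points along the fingers, y is the line along which they close (so a half turn about z gives the same grasp; the last joint's range is limited). The gripper opens to 94 mm and grips with 3 to 60 N. Pads are 16 mm wide; open, the fingers measure 119 mm over their backs; the gripper's body (75 mm by 177 mm) begins 78 mm behind the grasp point.
Start: joints at [-1.202, 0.417, -0.01, 1.614, 0.005, 1.111, -0.053], TCP at [0.25, 0.573, 0.205] pointing down, gripper open.
Joint ranges: [-2.81, 2.81], [-0.39, 2.02], [-1.27, 1.25], [0.06, 2.57], [-1.19, 4.33], [0.19, 2], [-2.82, 2.82]. Speed limits (rad/s): [1.89, 1.89, 2.39, 2.39, 3.01, 3.01, 3.01].

## Interface

Orientations are given as a unit quaternion [x, y, z, w].
In Python, from station import ctrl gives the robot as it stands.
- The arm moves only by the tool jog_arm, never from a script. Its argument "commands" is a list of rows, each an object with "gripper": the opening, from 0 (shut) to 1 (fully open); "translation": the shift along the world's x, y, z in cm, a list of three; "rot": the turn, a rotation vector about the world's x, y, z in rad, a list of three. A call has 1 to 12 rows; each row is the pose to reach, as a shift and turn from the pose commanded when the call began; what a row does not reach only later rows make up. A row lasts 1/12 s, in which the tool goes at most 41.7 mm and 7.16 degrees, less where a joint would pass 70% of its speed; a pose out of reach is approached as far as the arm can. A call with a gripper value outside its range is refused whole. The fingers move at their own pace and stop on an object; "grip_force" is the grip in N (left out, the last holds). Time passes only in rows, so rows that repeat a pose let the fingers close. It gives the time, the measured TCP pose, the force, the opening and the grip force at its end, in the units of the state.
- ctrl.sense(): the state, without advancing time (a new reading comes with each control period).
- ctrl.camera(name): name is "side" or "top" or "wrist"; returns the picture (420x560x3 uint8, red, green, blue); there is no depth.
- ctrl.get_calibration(name): a dict with "intrinsics" (3x3 intrinsics, pixels), "dist_coeffs" ([k1, k2, p1, p2, k3] as OpenCV has them; the pictures are not rectified), "R" (3x3) and "t" (3): a world point X has camera coordinates R X + t; the wrist camera has in their place "mount" (4x4, takes a point from camera to tool coordinates, whose origin is the TCP and whose axes are the flange's). Camera axes: x right, y down, z forward; pixel columns grow to the right and rows downward; lengths in m; the calibration is good to about 2 mm. A picture is of the moment at which its call begins: read the wrist's pose just before it. get_calibration takes no time and is no camera call.
- ctrl.sign_off(): hands the job in; it is judged then, once.
The state is a dict: "time": time; "joint_pos": joint angles; "joint_velocities": joint speeds; "effort": joint torques, N m; "eef_pos": TCP position; "tcp_rot": TCP orientation; "ft_force": force on the tool from outside, world axes, zero at the start; "ft_torque": the same for the moment, N m; "grip_width": finger opening in m; "grip_force": force on a finger pad.
Only numpy, scipy, OpenCV 4.12 (cv2) and the standard library are available. Lean on these libraries where they do the work, as an engineer would, in place of code of your own. Each camera call takes 0.05 s, during which the arm holds its last target. There are 200 camera calls.

## Working session

There is one attempt and no reset: what is moved stays moved. The work goes in short steps, Python scripts to look and compute and a tool call to move; the robot and the scene stay as the last step left them, time stands still between calls to the robot, and variables do not carry over. Pictures are saved under pics/ and viewed, at most 10 in all, crops included, and the job is handed in when it is done.

Besides the shell and the picture viewer there is one more tool, called after "Call:" as name([rows], argument=value, ...), one row to a line, values as JSON. jog_arm: Moves the arm, as the interface text tells. Its arguments: {"type":"object","properties":{"commands":{"type":"array","items":{"type":"object","properties":{"gripper":{"type":"number"},"translation":{"type":"array","items":{"type":"number"}},"rot":{"type":"array","items":{"type":"number"}}}}},"grip_force":{"type":"number"}},"required":["commands"]}

```bash
ls; mkdir -p pics
python3 - <<'E'
from station import ctrl
import cv2,numpy as np
s=ctrl.sense();print(s)
for n in("top","side"):
    im=ctrl.camera(n);cv2.imwrite(f"pics/{n}0.png",im[:,:,::-1]);print(n,ctrl.get_calibration(n))
print(ctrl.get_calibration("wrist"))
E
```

```text
pics
{'time': 0.0, 'joint_pos': array([-1.20151383,  0.41798985, -0.01032651,  1.61421096,  0.00469208,
        1.11069147, -0.05296459]), 'joint_velocities': array([ 0.0006653 , -0.00118971, -0.00035525,  0.00052427,  0.00048203,
       -0.00241124,  0.00021727]), 'effort': array([-1.11874253e-04, -8.51270556e+01,  6.38875142e-01, -4.25990939e+01,
       -4.88422019e-02,  1.86751579e-02,  1.18670341e-04]), 'eef_pos': array([0.24941743, 0.57264031, 0.20479981]), 'tcp_rot': array([ 2.03919922e-01,  9.78987364e-01, -6.31087558e-04, -9.19945222e-05]), 'ft_force': array([0.79225465, 0.53771608, 0.80131138]), 'ft_torque': array([ 0.01175665,  0.0494052 , -0.0494404 ]), 'grip_force': 0.0, 'grip_width': 0.09354287588756571}
top {'intrinsics': array([[380.26700757,   0.        , 276.32277803],
       [  0.        , 380.26700757, 208.56224682],
       [  0.        ,   0.        ,   1.        ]]), 'dist_coeffs': array([0.01554318, 0.        , 0.        , 0.        , 0.        ]), 'R': array([[ 0.00491388, -0.999899  , -0.01333549],
       [-0.98423047, -0.00247794, -0.17687353],
       [ 0.176
[... 448 characters left out ...]
[ 0.44161992,  0.72804216, -0.5243343 ]]), 't': array([-0.39434984,  0.21043787,  0.8640181 ])}
{'intrinsics': array([[320.92633575,   0.        , 278.48729166],
       [  0.        , 320.92633575, 209.46461293],
       [  0.        ,   0.        ,   1.        ]]), 'dist_coeffs': array([0.01433179, 0.        , 0.        , 0.        , 0.        ]), 'mount': array([[ 5.92271244e-06, -9.68404438e-01, -2.49384934e-01,
         7.22019581e-02],
       [ 9.99999308e-01,  2.99129548e-04, -1.13782204e-03,
        -1.66894347e-04],
       [ 1.17647031e-03, -2.49384754e-01,  9.68403769e-01,
        -1.79048465e-01],
       [ 0.00000000e+00,  0.00000000e+00,  0.00000000e+00,
         1.00000000e+00]])}
```

View pics/top0.png

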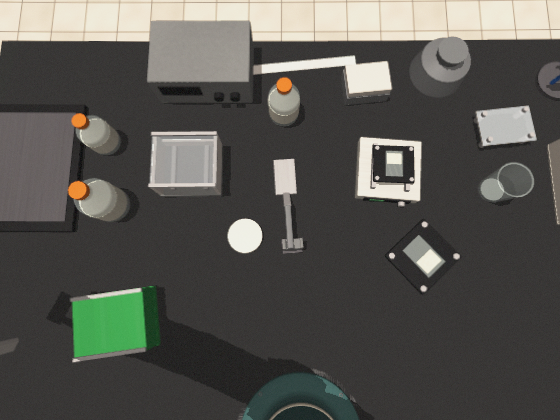

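View pics/side0.png

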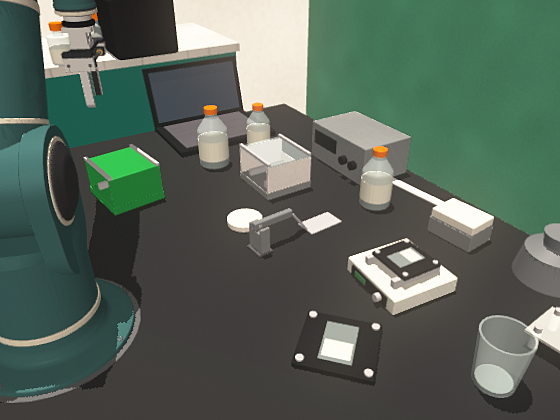

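The top view shows these look-alikes. For the cassette there is the small black one on the warmer at (394,164) and the larger one on the bench at (424,257); I choose the small one. For the chamber there is the white, clear-roofed one at (187,163) and the green one at (115,323); I choose the white one. The only lifter has its blade at (285,176), handle at (289,215) and rest at (292,245). The dish is at (245,236) and the bottle at (284,103). The side view agrees: cassette at (408,258), chamber at (275,165).

```bash
cat > h.py <<'E'
from station import ctrl
import cv2,numpy as np
from scipy.spatial.transform import Rotation as Ro
def cam(n,s=None):
    c=ctrl.get_calibration(n)
    if n!="wrist": R=c["R"];return c,R,-R.T@c["t"]
    M=c["mount"];Rt=Ro.from_quat(s["tcp_rot"]).as_matrix()
    R=(Rt@M[:3,:3]).T;return c,R,np.array(s["eef_pos"])+Rt@M[:3,3]
def rays(C,px):
    c,R,o=C
    p=cv2.undistortPoints(np.array(px,float).reshape(-1,1,2),c["intrinsics"],c["dist_coeffs"]).reshape(-1,2)
    return np.c_[p,np.ones(len(p))]@R,o
def plane(C,px,z):
    d,o=rays(C,px);return o+d*((z-o[2])/d[:,2])[:,None]
def proj(C,X):
    c,R,o=C
    return cv2.projectPoints(np.array(X,float).reshape(-1,3),cv2.Rodrigues(R)[0],-R@o,c["intrinsics"],c["dist_coeffs"])[0].reshape(-1,2)
def shot(n,name):
    s=ctrl.sense();im=ctrl.camera(n)[:,:,::-1].copy();cv2.imwrite(f"pics/{name}.png",im);np.savez(f"pics/{name}.npz",p=s["eef_pos"],q=s["tcp_rot"]);return im,cam(n,s)
def load(n,name):
    z=np.load(f"pics/{name}.npz");return cv2.imread(f"pics/{name}.png"),cam(n,dict(eef_pos=z["p"],tcp_rot=z["q"]))
E
python3 - <<'E'
from h import *
np.set_printoptions(precision=4,suppress=True)
C=cam("top")
for n,p,z in [("blade corners",[(275,160),(294,160),(297,193),(277,193)],.0025),("handle",[(287,194),(290,240)],.071),("rest",[(292,245)],.06),("cass",[(371,144),(416,146),(413,190),(370,187)],.058),("cham roof",[(154,133),(217,133),(220,195),(154,195)],.101),("dish",[(245,236)],.014),("bottle",[(285,86)],.15)]:
    print(n,plane(C,p,z))
im=cv2.imread("pics/top0.png")
a=cv2.resize(im[130:270,355:470],None,fx=3.4,fy=3.4,interpolation=2)
b=cv2.resize(im[120:260,140:305],None,fx=2.4,fy=2.4,interpolation=2)
b=cv2.copyMakeBorder(b,0,a.shape[0]-b.shape[0],0,0,0);cv2.imwrite("pics/crop.png",np.hstack([a,b]))
E
```

```text
blade corners [[0.6403 0.061  0.0025]
 [0.6403 0.013  0.0025]
 [0.555  0.0058 0.0025]
 [0.5549 0.0556 0.0025]]
handle [[0.5373 0.0317 0.071 ]
 [0.4313 0.0249 0.071 ]]
rest [[0.421  0.0201 0.06  ]]
cass [[ 0.6626 -0.1688  0.058 ]
 [ 0.6574 -0.2749  0.058 ]
 [ 0.5502 -0.2617  0.058 ]
 [ 0.5573 -0.1624  0.058 ]]
cham roof [[0.6733 0.3374 0.101 ]
 [0.6735 0.1926 0.101 ]
 [0.5282 0.1813 0.101 ]
 [0.5278 0.3285 0.101 ]]
dish [[0.446  0.1322 0.014 ]]
bottle [[0.7631 0.0372 0.15  ]]
```

View pics/crop.png

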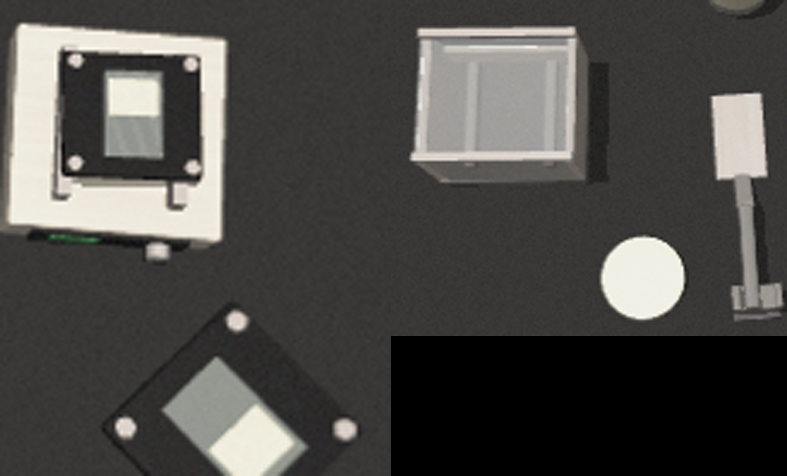

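The crop confirms it: the small cassette sits slightly turned on the white warmer's rails, and the white chamber is open towards the robot. Next I move over each for close wrist views, starting with the chamber.

Call:
jog_arm([
  {"gripper":1,"translation":[2,-3,4],"rot":[0,0,0.1]},
  {"gripper":1,"translation":[23,-30,7],"rot":[0,0,0.47]},
  {"gripper":1,"translation":[23,-30,7],"rot":[0,0,0.47]},
  {"gripper":1,"translation":[23,-30,7],"rot":[0,0,0.47]},
  {"gripper":1,"translation":[23,-30,7],"rot":[0,0,0.47]},
  {"gripper":1,"translation":[23,-30,7],"rot":[0,0,0.47]},
  {"gripper":1,"translation":[23,-30,7],"rot":[0,0,0.47]},
  {"gripper":1,"translation":[23,-30,7],"rot":[0,0,0.47]},
  {"gripper":1,"translation":[23,-30,7],"rot":[0,0,0.47]},
  {"gripper":1,"translation":[23,-30,7],"rot":[0,0,0.47]},
  {"gripper":1,"translation":[23,-30,7],"rot":[0,0,0.47]},
  {"gripper":1,"translation":[23,-30,7],"rot":[0,0,0.47]},
])

```text
time: 1.1
eef_pos: [0.4804, 0.2716, 0.2753]
tcp_rot: [-0.028, 1.0, -0.0, -0.0]
ft_force: [-1.1, 0.1, -0.2]
grip_width: 0.0938
grip_force: 0.0
```

Call:
jog_arm([
  {"gripper":1,"translation":[0,0,0],"rot":[0,0,0]},
  {"gripper":1,"translation":[0,0,0],"rot":[0,0,0]},
  {"gripper":1,"translation":[0,0,0],"rot":[0,0,0]},
])

```text
time: 1.35
eef_pos: [0.4789, 0.274, 0.2752]
tcp_rot: [-0.031, 1.0, -0.0, -0.0]
ft_force: [-0.1, 0.3, 0.0]
grip_width: 0.094
grip_force: 0.0
```

Run:
```python
from h import *
im,C=shot("wrist","wA");s=ctrl.sense();print(s["eef_pos"],s["tcp_rot"],s["time"],s["joint_pos"])
```

```text
[0.47895499 0.27380615 0.27524895] [-3.04000394e-02  9.99537796e-01 -5.88862887e-05 -1.66150653e-04] 1.4 [-0.66118305  0.22579611  0.10206789  1.71556284 -0.02453172  1.2018171
  1.07877418]
```

Call:
jog_arm([
  {"gripper":1,"translation":[-5,-24,0],"rot":[0,0,0]},
  {"gripper":1,"translation":[-10,-24,0],"rot":[0,0,0]},
  {"gripper":1,"translation":[-10,-24,0],"rot":[0,0,0]},
  {"gripper":1,"translation":[-10,-24,0],"rot":[0,0,0]},
  {"gripper":1,"translation":[-10,-24,0],"rot":[0,0,0]},
  {"gripper":1,"translation":[-10,-24,0],"rot":[0,0,0]},
  {"gripper":1,"translation":[-10,-24,0],"rot":[0,0,0]},
  {"gripper":1,"translation":[-10,-24,0],"rot":[0,0,0]},
  {"gripper":1,"translation":[-10,-24,0],"rot":[0,0,0]},
  {"gripper":1,"translation":[-10,-24,0],"rot":[0,0,0]},
  {"gripper":1,"translation":[-10,-24,0],"rot":[0,0,0]},
])

```text
time: 2.32
eef_pos: [0.3799, 0.0341, 0.2753]
tcp_rot: [-0.031, 1.0, -0.0, -0.0]
ft_force: [-0.1, -0.4, -0.2]
grip_width: 0.0937
grip_force: 0.0
```

Run:
```python
from h import *
im,C=shot("wrist","wB");s=ctrl.sense();print(s["eef_pos"],s["tcp_rot"],s["time"],s["joint_velocities"].round(3))
```

```text
[0.37987348 0.03396477 0.27524145] [-3.04569389e-02  9.99536027e-01 -2.39845753e-04 -2.17934019e-04] 2.3667 [ 0.002 -0.002  0.005  0.002  0.003  0.001  0.004]
```

Call:
jog_arm([
  {"gripper":1,"translation":[10,-25,0],"rot":[0,0,0]},
  {"gripper":1,"translation":[10,-25,0],"rot":[0,0,0]},
  {"gripper":1,"translation":[10,-25,0],"rot":[0,0,0]},
  {"gripper":1,"translation":[10,-25,0],"rot":[0,0,0]},
  {"gripper":1,"translation":[10,-25,0],"rot":[0,0,0]},
  {"gripper":1,"translation":[10,-25,0],"rot":[0,0,0]},
  {"gripper":1,"translation":[10,-25,0],"rot":[0,0,0]},
  {"gripper":1,"translation":[10,-25,0],"rot":[0,0,0]},
  {"gripper":1,"translation":[10,-25,0],"rot":[0,0,0]},
  {"gripper":1,"translation":[10,-25,0],"rot":[0,0,0]},
  {"gripper":1,"translation":[10,-25,0],"rot":[0,0,0]},
])

```text
time: 3.28
eef_pos: [0.4797, -0.2156, 0.2753]
tcp_rot: [-0.031, 1.0, 0.0, -0.0]
ft_force: [-0.1, 1.0, 0.7]
grip_width: 0.0937
grip_force: 0.0
```

Run:
```python
from h import *
im,C=shot("wrist","wC");s=ctrl.sense();print(s["eef_pos"],s["tcp_rot"],s["time"],s["joint_velocities"].round(3),s["joint_pos"])
a,b,c=[cv2.imread(f"pics/w{k}.png") for k in "ABC"]
cv2.imwrite("pics/mA.png",np.vstack([np.hstack([a[:300],b[:300]])]) if 0 else cv2.resize(a,(784,588)))
cv2.imwrite("pics/mB.png",cv2.resize(b,(784,588)));cv2.imwrite("pics/mC.png",cv2.resize(c,(784,588)))
```

```text
[ 0.47975741 -0.21576953  0.27550028] [-3.05172042e-02  9.99534212e-01  1.71749990e-04  1.72356564e-04] 3.3333 [ 0.002 -0.003  0.004 -0.001 -0.    -0.     0.004] [-0.14454452  0.19652937  0.58866513  1.78796333 -0.11746971  1.19175947
  2.1106419 ]
```

View pics/mA.png

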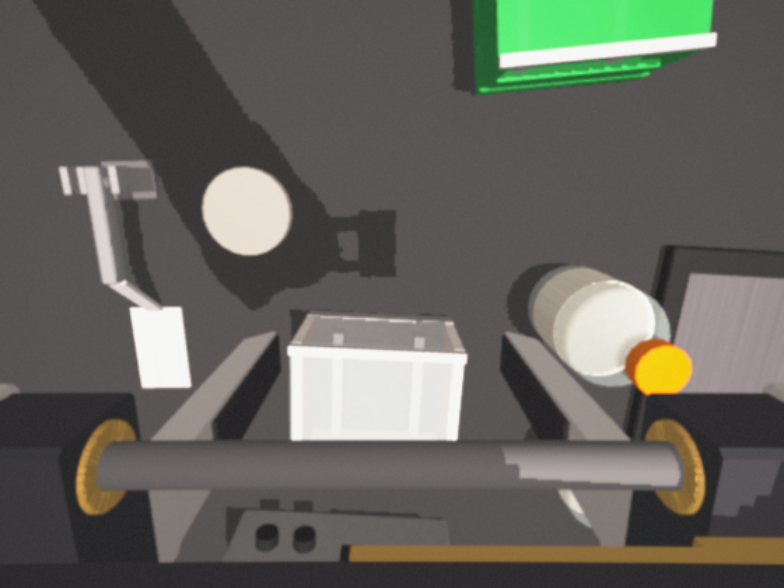

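View pics/mB.png

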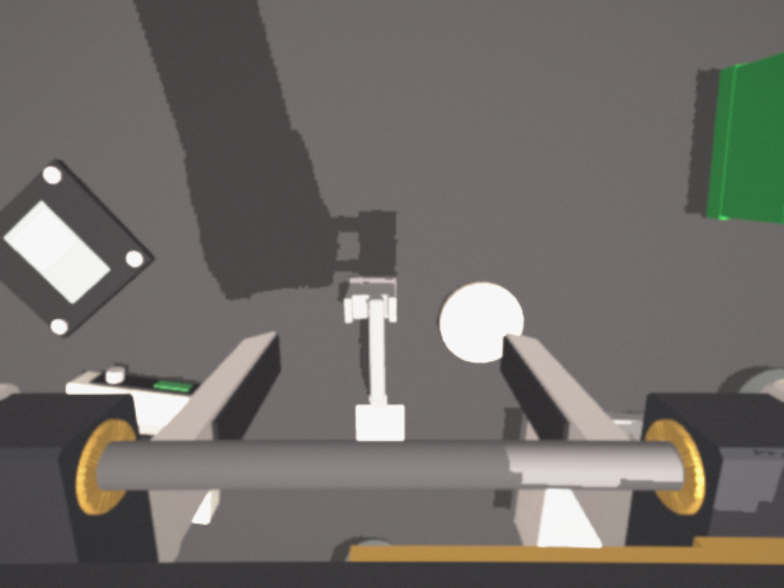

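View pics/mC.png

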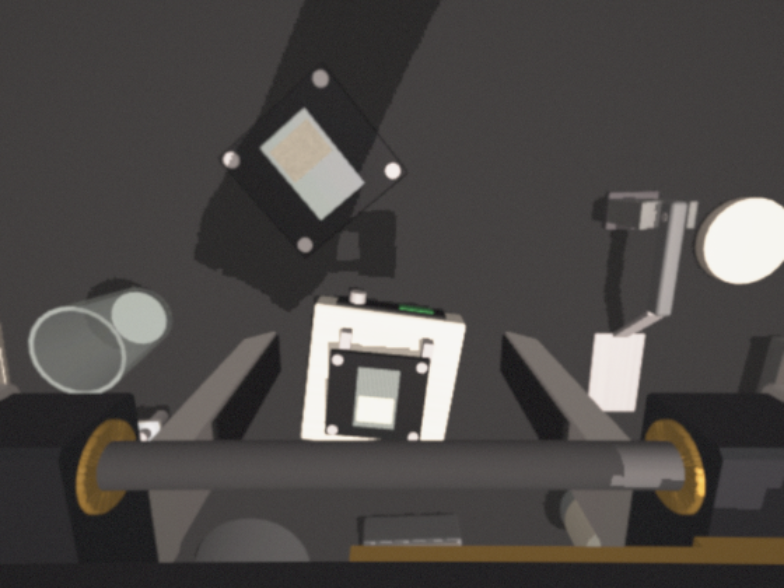

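The wrist views show image up as towards the robot. Chamber roof front edge runs from (290,350) to (465,355), cassette screws are at (337,360) and (422,368), the handle runs from (376,300) to (377,400), and the rest is at (371,300). The finger bar hides the far parts, so I retake all three with the tool further out.

Call:
jog_arm([
  {"gripper":1,"translation":[9,0,0],"rot":[0,0,0]},
  {"gripper":1,"translation":[9,0,0],"rot":[0,0,0]},
  {"gripper":1,"translation":[9,0,0],"rot":[0,0,0]},
  {"gripper":1,"translation":[9,0,0],"rot":[0,0,0]},
  {"gripper":1,"translation":[9,0,0],"rot":[0,0,0]},
  {"gripper":1,"translation":[9,0,0],"rot":[0,0,0]},
])

```text
time: 3.83
eef_pos: [0.5688, -0.2169, 0.2758]
tcp_rot: [-0.029, 1.0, 0.0, 0.0]
ft_force: [0.1, 0.2, 0.6]
grip_width: 0.0941
grip_force: 0.0
```

Run:
```python
from h import *
im,C=shot("wrist","wC2");print(ctrl.sense()["joint_velocities"].round(3))
```

```text
[ 0.003 -0.006  0.001 -0.004  0.    -0.002  0.002]
```

Call:
jog_arm([
  {"gripper":1,"translation":[2,49,0],"rot":[0,0,0]},
  {"gripper":1,"translation":[2,49,0],"rot":[0,0,0]},
  {"gripper":1,"translation":[2,49,0],"rot":[0,0,0]},
  {"gripper":1,"translation":[2,49,0],"rot":[0,0,0]},
  {"gripper":1,"translation":[2,49,0],"rot":[0,0,0]},
  {"gripper":1,"translation":[2,49,0],"rot":[0,0,0]},
  {"gripper":1,"translation":[2,49,0],"rot":[0,0,0]},
  {"gripper":1,"translation":[2,49,0],"rot":[0,0,0]},
  {"gripper":1,"translation":[2,49,0],"rot":[0,0,0]},
  {"gripper":1,"translation":[2,49,0],"rot":[0,0,0]},
  {"gripper":1,"translation":[2,49,0],"rot":[0,0,0]},
  {"gripper":1,"translation":[2,49,0],"rot":[0,0,0]},
])

```text
time: 4.88
eef_pos: [0.5884, 0.2763, 0.2761]
tcp_rot: [-0.031, 1.0, 0.001, 0.0]
ft_force: [-0.7, 0.2, 0.5]
grip_width: 0.0939
grip_force: 0.0
```

Call:
jog_arm([
  {"gripper":1,"translation":[0,0,0],"rot":[0,0,0]},
  {"gripper":1,"translation":[0,0,0],"rot":[0,0,0]},
  {"gripper":1,"translation":[0,0,0],"rot":[0,0,0]},
  {"gripper":1,"translation":[0,0,0],"rot":[0,0,0]},
])

```text
time: 5.22
eef_pos: [0.5897, 0.2714, 0.2761]
tcp_rot: [-0.029, 1.0, 0.0, 0.0]
ft_force: [-0.1, 1.0, 0.5]
grip_width: 0.0939
grip_force: 0.0
```

Run:
```python
from h import *
im,C=shot("wrist","wA2");print(ctrl.sense()["eef_pos"],ctrl.sense()["joint_velocities"].round(3))
```

```text
[0.58976593 0.27149402 0.27603639] [ 0.     0.003 -0.005 -0.003 -0.001  0.001  0.001]
```

Call:
jog_arm([
  {"gripper":1,"translation":[0,-24,0],"rot":[0,0,0]},
  {"gripper":1,"translation":[-1,-24,0],"rot":[0,0,0]},
  {"gripper":1,"translation":[-1,-24,0],"rot":[0,0,0]},
  {"gripper":1,"translation":[-1,-24,0],"rot":[0,0,0]},
  {"gripper":1,"translation":[-1,-24,0],"rot":[0,0,0]},
  {"gripper":1,"translation":[-1,-24,0],"rot":[0,0,0]},
  {"gripper":1,"translation":[-1,-24,0],"rot":[0,0,0]},
  {"gripper":1,"translation":[-1,-24,0],"rot":[0,0,0]},
  {"gripper":1,"translation":[-1,-24,0],"rot":[0,0,0]},
  {"gripper":1,"translation":[-1,-24,0],"rot":[0,0,0]},
])

```text
time: 6.1
eef_pos: [0.5795, 0.034, 0.2754]
tcp_rot: [-0.03, 1.0, 0.0, 0.0]
ft_force: [-0.2, -0.0, -0.4]
grip_width: 0.0939
grip_force: 0.0
```

Run:
```python
from h import *
im,C=shot("wrist","wB2");s=ctrl.sense();print(s["time"],s["eef_pos"],ctrl.sense()["joint_velocities"].round(3))
a,b,c=[cv2.imread(f"pics/w{k}2.png") for k in "ABC"]
# crops at 2x : columns around finger gap
f=lambda i,x0,x1,y0=130,y1=330:cv2.resize(i[y0:y1,x0:x1],None,fx=2.,fy=2.,interpolation=cv2.INTER_CUBIC)
t=np.hstack([f(a,195,360,90,320),f(b,220,330,90,320),f(c,205,330,90,320)])
cv2.imwrite("pics/tri.png",t);print(t.shape)
```

```text
6.15 [0.57956217 0.0340933  0.27535853] [-0.003  0.004  0.004  0.001 -0.    -0.001  0.001]
(460, 800, 3)
```

View pics/tri.png

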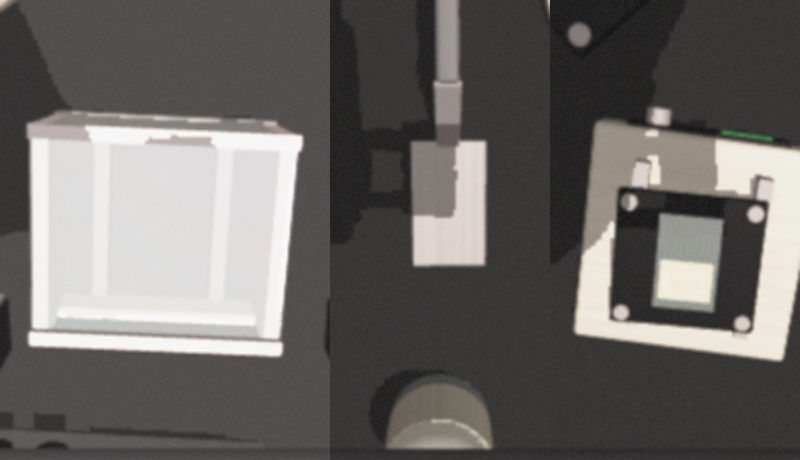

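The view shows the chamber roof, both rails and the rear wall on the left, the bare blade at (411–486, 141–265) in the middle, and the cassette on the warmer on the right with screws at (629,202), (756,214), (621,312) and (742,323). Next I refine these edges to subpixel lines and cast rays.

```bash
cat > edges.py <<'E'
from h import *
from scipy.ndimage import map_coordinates
def edge(im,C,a,b,z,w=3.5):
    """refine the edge near a-b (px), return world points at plane z (line fit of 2 ends)"""
    g=cv2.GaussianBlur(im,(0,0),.8).astype(float).sum(2)
    a,b=np.array(a,float),np.array(b,float);d=b-a;n=np.array([-d[1],d[0]])/np.hypot(*d)
    t=np.linspace(.08,.92,40);o=np.arange(-w,w+.01,.25)
    P=a+t[:,None,None]*d+o[None,:,None]*n
    v=np.abs(np.gradient(map_coordinates(g,[P[...,1],P[...,0]],order=1),axis=1))
    k=v[:,1:-1].argmax(1)+1;off=o[k]
    p=np.polyfit(t,off,1);
    for _ in range(3):
        r=np.abs(off-np.polyval(p,t));m=r<=max(np.median(r)*2,.3);p=np.polyfit(t[m],off[m],1)
    q=[a+s*d+np.polyval(p,s)*n for s in (0,1)]
    return plane(C,q,z)[:,:2]
def X(l,m):
    A=np.c_[l[1]-l[0],-(m[1]-m[0])];return l[0]+np.linalg.solve(A,m[0]-l[0])[0]*(l[1]-l[0])
def ang(l):d=l[1]-l[0];return np.degrees(np.arctan2(d[1],d[0]))
def quad(L):
    c=np.array([X(L[i],L[(i+1)%4]) for i in range(4)])
    print("corners",c.round(4).tolist(),"sides",np.hypot(*(np.roll(c,-1,0)-c).T).round(4),"centre",c.mean(0).round(4),"ang",[round(ang(l),2) for l in L]);return c
E
cat > m1.py <<'E'
from edges import *
f=lambda x0,*p:[((x-x0[0])/2+x0[1],y/2+90) for x,y in p]
A=(0,195);B=(330,220);D=(550,205)
im,C=load("wrist","wA2");E=lambda o,a,b,z:edge(im,C,*f(o,a,b),z)
print("CHAMBER");
quad([E(A,(27,124),(302,135),.101),E(A,(302,152),(285,338),.101),E(A,(28,345),(281,356),.101),E(A,(29,150),(29,330),.101)])
for n,a,b in(("Lrail out",(92,150),(92,290)),("Lrail in",(108,150),(106,290)),("Rrail in",(218,155),(210,290)),("Rrail out",(233,155),(226,290))):
    l=E(A,a,b,.036);print(n,l.round(4).tolist(),round(ang(l),2))
im,C=load("wrist","wB2")
print("LIFTER");quad([E(B,(411,141),(432,141),.0025),E(B,(486,141),(486,265),.0025),E(B,(413,266),(486,265),.0025),E(B,(411,141),(413,266),.0025)])
for a,b in(((436,2),(436,78)),((458,2),(460,78))):l=E(B,a,b,.071);print("handle",l.round(4).tolist(),round(ang(l),2))
im,C=load("wrist","wC2")
print("CASS");quad([E(D,(620,187),(768,201),.058),E(D,(767,210),(754,328),.058),E(D,(611,321),(752,333),.058),E(D,(618,190),(611,320),.058)])
s=plane(C,f(D,(629,202),(756,214),(742,323),(621,312)),.058);print("screws",s.round(4).tolist(),s.mean(0))
print("WARMER left",E(D,(597,125),(575,330),.034).round(4).tolist())
l=[E(D,(597,121),(700,134),.034),E(D,(575,333),(782,360),.034),E(D,(597,125),(575,330),.034)]
print([round(ang(x),2) for x in l],X(l[0],l[2]),X(l[1],l[2]))
E
python3 m1.py
```

```text
CHAMBER
corners [[0.5454, 0.3403], [0.6767, 0.3419], [0.6785, 0.1957], [0.5477, 0.1933]] sides [0.1314 0.1462 0.1309 0.147 ] centre [0.6121 0.2678] ang [np.float64(90.89), np.float64(0.71), np.float64(90.69), np.float64(1.03)]
Lrail out [[0.5684, 0.2218], [0.6645, 0.2234]] 0.97
Lrail in [[0.5678, 0.2322], [0.6639, 0.233]] 0.47
Rrail in [[0.567, 0.302], [0.6598, 0.3031]] 0.63
Rrail out [[0.5664, 0.3121], [0.6592, 0.313]] 0.54
LIFTER
corners [[0.5509, 0.0587], [0.6413, 0.0654], [0.6445, 0.0119], [0.554, 0.0063]] sides [0.0907 0.0535 0.0908 0.0525] centre [0.5977 0.0356] ang [np.float64(93.35), np.float64(4.23), np.float64(93.44), np.float64(3.57)]
handle [[0.4688, 0.0203], [0.5101, 0.0225]] 3.09
handle [[0.4681, 0.0329], [0.5094, 0.0356]] 3.67
CASS
corners [[0.5704, -0.1722], [0.6604, -0.1765], [0.6558, -0.2712], [0.5668, -0.2679]] sides [0.0901 0.0949 0.089  0.0957] centre [ 0.6133 -0.2219] ang [np.float64(87.8), np.float64(-2.7), np.float64(87.19), np.float64(-2.17)]
screws [[0.5771, -0.2598, 0.058], [0.58, -0.1795, 0.058], [0.6539, -0.1827, 0.058], [0.651, -0.2627, 0.058]] [ 0.61550669 -0.22115748  0.058     ]
WARMER left [[0.5324, -0.2865], [0.6756, -0.2981]]
[np.float64(83.54), np.float64(85.38), np.float64(-4.64)] [ 0.52762367 -0.28611139] [ 0.67794375 -0.29830945]
```

Sizes check out: cassette 90×95 mm, blade 91×53 mm, roof 131×146 mm, rail gap 70 mm.

| Thing | x, y (m) | Yaw |
|---|---|---|
| Lifter | (.5977, .0356) | 3.5° |
| Cassette | (.614, −.222) | −2.5° |
| Warmer | (.609, −.217) | −4.65° |
| Chamber | (.612, .2676) | 0.75° |

Next I go above the grip point.

Call:
jog_arm([
  {"gripper":0.55,"translation":[-4,-0.3,-3],"rot":[0,0,0]},
  {"gripper":0.55,"translation":[-8,-0.6,-6],"rot":[0,0,0]},
  {"gripper":0.55,"translation":[-10.7,-0.65,-9],"rot":[0,0,0]},
  {"gripper":0.55,"translation":[-10.7,-0.65,-12],"rot":[0,0,0]},
  {"gripper":0.55,"translation":[-10.7,-0.65,-15],"rot":[0,0,0]},
  {"gripper":0.55,"translation":[-10.7,-0.65,-17.5],"rot":[0,0,0]},
  {"gripper":0.55,"translation":[-10.7,-0.65,-17.5],"rot":[0,0,0]},
  {"gripper":0.55,"translation":[-10.7,-0.65,-17.5],"rot":[0,0,0]},
  {"gripper":0.55,"translation":[-10.7,-0.65,-17.5],"rot":[0,0,0]},
  {"gripper":0.55,"translation":[-10.7,-0.65,-17.5],"rot":[0,0,0]},
  {"gripper":0.55,"translation":[-10.7,-0.65,-17.5],"rot":[0,0,0]},
])

```text
time: 7.07
eef_pos: [0.4735, 0.0268, 0.1017]
tcp_rot: [-0.03, 1.0, 0.0, 0.001]
ft_force: [-0.3, 0.0, -0.8]
grip_width: 0.0515
grip_force: 0.0
```

Run:
```python
from h import *
im,C=shot("wrist","wG");s=ctrl.sense();print(s["eef_pos"],Ro.from_quat(s["tcp_rot"]).as_matrix().round(4).tolist(),s["grip_width"])
cv2.imwrite("pics/g.png",cv2.resize(im,(784,588)))
```

```text
[0.47327372 0.02672544 0.10151346] [[-0.9982, -0.0594, 0.0018], [-0.0594, 0.9982, 0.0005], [-0.0019, 0.0004, -1.0]] 0.051842887588383194
```

View pics/g.png

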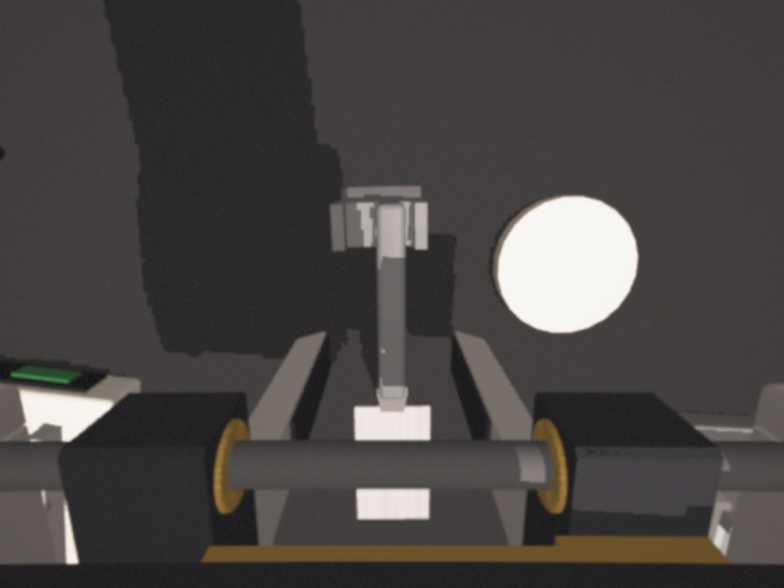

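The handle at column 391 lies midway between the fingertips (327 and 452). The dish at (566,263) is well clear. I descend and grip.

Call:
jog_arm([
  {"gripper":0.55,"translation":[0,0.05,-2.5],"rot":[0,0,0]},
  {"gripper":0.55,"translation":[0,0.05,-4.5],"rot":[0,0,0]},
  {"gripper":0.55,"translation":[0,0.05,-5.85],"rot":[0,0,0]},
  {"gripper":0.55,"translation":[0,0.05,-5.85],"rot":[0,0,0]},
  {"gripper":0.1,"translation":[0,0.05,-5.85],"rot":[0,0,0]},
  {"gripper":0,"translation":[0,0.05,-5.85],"rot":[0,0,0]},
  {"gripper":0,"translation":[0,0.05,-5.85],"rot":[0,0,0]},
  {"gripper":0,"translation":[0,0.05,-5.85],"rot":[0,0,0]},
  {"gripper":0,"translation":[0,0.05,-5.85],"rot":[0,0,0]},
  {"gripper":0,"translation":[0,0.05,-5.85],"rot":[0,0,0]},
  {"gripper":0,"translation":[0,0.05,-5.85],"rot":[0,0,0]},
  {"gripper":0,"translation":[0,0.05,-5.85],"rot":[0,0,0]},
], grip_force=55)

```text
time: 8.12
eef_pos: [0.4728, 0.0271, 0.0422]
tcp_rot: [-0.03, 1.0, 0.0, 0.0]
ft_force: [-2.2, 0.9, 7.3]
grip_width: 0.0136
grip_force: 55.0
```

Call:
jog_arm([
  {"gripper":0,"translation":[0,0,0],"rot":[0,0,0]},
  {"gripper":0,"translation":[0,0,0],"rot":[0,0,0]},
  {"gripper":0,"translation":[0,0,0],"rot":[0,0,0]},
  {"gripper":0,"translation":[0,0,0],"rot":[0,0,0]},
])

```text
time: 8.45
eef_pos: [0.4728, 0.0271, 0.0422]
tcp_rot: [-0.03, 1.0, 0.0, 0.0]
ft_force: [-0.7, -0.3, 7.0]
grip_width: 0.0137
grip_force: 55.0
```

Gripped: width 13.7 mm, 55 N, with the home TCP at (.4728, .0271, .0422). I lift straight up, then swing to the warmer's front.

Call:
jog_arm([
  {"gripper":0,"translation":[0,0,1],"rot":[0,0,0]},
  {"gripper":0,"translation":[0,0,3],"rot":[0,0,0]},
  {"gripper":0,"translation":[0,0,6],"rot":[0,0,0]},
  {"gripper":0,"translation":[0,0,9],"rot":[0,0,0]},
  {"gripper":0,"translation":[-1.5,-2,10],"rot":[0,0,0]},
  {"gripper":0,"translation":[-3,-5,10],"rot":[0,0,-0.03]},
  {"gripper":0,"translation":[-5,-8,10],"rot":[0,0,-0.06]},
  {"gripper":0,"translation":[-7,-11,10],"rot":[0,0,-0.09]},
  {"gripper":0,"translation":[-9,-14,10],"rot":[0,0,-0.12]},
  {"gripper":0,"translation":[-11,-17,9],"rot":[0,0,-0.122]},
  {"gripper":0,"translation":[-12,-20,8],"rot":[0,0,-0.122]},
  {"gripper":0,"translation":[-12.8,-22.8,7],"rot":[0,0,-0.122]},
])

```text
time: 9.45
eef_pos: [0.3434, -0.2023, 0.1124]
tcp_rot: [0.032, 0.999, 0.0, 0.001]
ft_force: [0.6, 0.1, -1.7]
grip_width: 0.0137
grip_force: 55.0
```

Call:
jog_arm([
  {"gripper":0,"translation":[0,0,-1],"rot":[0,0,0]},
  {"gripper":0,"translation":[0,0,-2],"rot":[0,0,0]},
  {"gripper":0,"translation":[0,0,-2.9],"rot":[0,0,0]},
  {"gripper":0,"translation":[0,0,-2.9],"rot":[0,0,0]},
  {"gripper":0,"translation":[0,0,-2.9],"rot":[0,0,0]},
  {"gripper":0,"translation":[0,0,-2.9],"rot":[0,0,0]},
])

```text
time: 9.95
eef_pos: [0.3449, -0.2009, 0.0834]
tcp_rot: [0.031, 1.0, -0.0, 0.0]
ft_force: [-0.4, 0.1, -1.0]
grip_width: 0.0134
grip_force: 55.0
```

Run:
```python
from h import *
im,C=shot("wrist","wS");i2,_=shot("side","sS");s=ctrl.sense();print(s["eef_pos"],Ro.from_quat(s["tcp_rot"]).as_matrix().round(4).tolist(),s["grip_width"],s["ft_force"],s["ft_torque"],s["time"])
cv2.imwrite("pics/s.png",np.hstack([im[200:400,150:550],cv2.resize(i2[200:300,280:480],(400,200))]))
c=load("wrist","wC2")[1]
f=[((x-550)/2+205,y/2+90) for x,y in((641.5,175),(765.5,189))]
p=plane(c,f,.05);print(p,p.mean(0))
```

```text
[ 0.34498781 -0.20090593  0.08345685] [[-0.9981, 0.0622, 0.0009], [0.0622, 0.9981, -0.0001], [-0.0009, -0.0, -1.0]] 0.013610510743977473 [ 0.49683438 -0.77773752 -1.73665012] [ 0.01909375  0.02425263 -0.01870707] 10.05
[[ 0.56087064 -0.25326712  0.05      ]
 [ 0.56518502 -0.17392203  0.05      ]] [ 0.56302783 -0.21359458  0.05      ]
```

View pics/s.png

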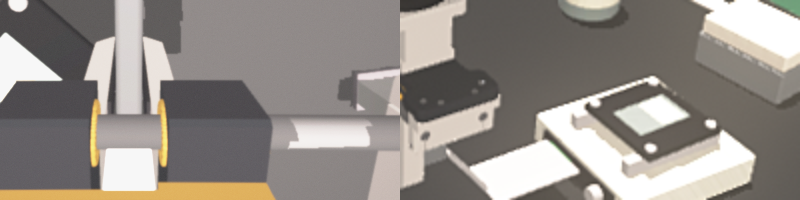

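The left half shows the lifter in the jaws and the right half shows the blade in front of the warmer, its tip corners near (550,140) and (578,160) in the crop. I'll check the blade against its expected projection before inserting.

Run:
```python
from h import *
im=cv2.imread("pics/sS.png");C=cam("side");y=np.radians(-3.57)
m=cv2.inRange(cv2.cvtColor(im,cv2.COLOR_BGR2GRAY)[265:300,300:372],190,255)
P=lambda z:proj(C,[[.470+x*np.cos(y)-v*np.sin(y),-.2077+x*np.sin(y)+v*np.cos(y),z] for x,v in((.045,.026),(.045,-.026),(-.045,-.026),(-.045,.026))]).round(1).tolist()
print("z.041",P(.0437));print("z.036",P(.0387))
c=max(cv2.findContours(m,0,2)[0],key=cv2.contourArea);print((cv2.approxPolyDP(c,2,True).reshape(-1,2)+[300,265]).tolist())
```

```text
z.041 [[352.9, 269.6], [369.4, 285.3], [328.0, 301.0], [312.7, 284.0]]
z.036 [[352.7, 271.7], [369.2, 287.4], [327.9, 303.1], [312.6, 286.1]]
[[369, 285], [350, 269], [350, 265], [347, 272], [314, 285], [303, 275], [326, 299], [334, 299]]
```

The blade corners match the expected projection for an underside height of 41 mm, within about 1 px. Inserting.

Call:
jog_arm([
  {"gripper":0,"translation":[1,-0.08,0],"rot":[0,0,0]},
  {"gripper":0,"translation":[2.5,-0.21,0],"rot":[0,0,0]},
  {"gripper":0,"translation":[4,-0.34,0],"rot":[0,0,0]},
  {"gripper":0,"translation":[5,-0.42,0],"rot":[0,0,0]},
  {"gripper":0,"translation":[6,-0.5,0],"rot":[0,0,0]},
  {"gripper":0,"translation":[7,-0.59,0],"rot":[0,0,0]},
  {"gripper":0,"translation":[7,-0.59,0],"rot":[0,0,0]},
])

```text
time: 10.63
eef_pos: [0.4163, -0.207, 0.083]
tcp_rot: [0.031, 1.0, -0.0, 0.0]
ft_force: [-1.1, 0.5, -1.4]
grip_width: 0.0135
grip_force: 55.0
```

Call:
jog_arm([
  {"gripper":0,"translation":[1,-0.08,0],"rot":[0,0,0]},
  {"gripper":0,"translation":[2,-0.17,0],"rot":[0,0,0]},
  {"gripper":0,"translation":[3,-0.25,0],"rot":[0,0,0]},
  {"gripper":0,"translation":[4,-0.34,0],"rot":[0,0,0]},
  {"gripper":0,"translation":[5,-0.42,0],"rot":[0,0,0]},
  {"gripper":0,"translation":[6,-0.5,0],"rot":[0,0,0]},
  {"gripper":0,"translation":[6.9,-0.58,0],"rot":[0,0,0]},
  {"gripper":0,"translation":[6.9,-0.58,0],"rot":[0,0,0]},
  {"gripper":0,"translation":[6.9,-0.58,0],"rot":[0,0,0]},
])

```text
time: 11.38
eef_pos: [0.4836, -0.2128, 0.0827]
tcp_rot: [0.031, 1.0, -0.0, -0.0]
ft_force: [0.0, 1.1, -0.4]
grip_width: 0.0136
grip_force: 55.0
```

Run:
```python
from h import *
i2,_=shot("side","sI");it,C=shot("top","tI");s=ctrl.sense();print(s["eef_pos"],s["ft_force"],s["ft_torque"],s["time"])
a=cv2.imread("pics/side0.png").astype(int);print("side change near cassette",np.abs(a-i2)[240:285,375:440].sum(2).max(),(np.abs(a-i2)[240:285,375:440].sum(2)>60).sum())
```

```text
[ 0.4830505  -0.21278435  0.08280264] [-1.14583368  0.17987784 -1.54175446] [0.06302648 0.07636063 0.00381738] 11.4833
side change near cassette 346 313
```

Forces are negligible, so there is no contact. Lifting slowly.

Call:
jog_arm([
  {"gripper":0,"translation":[0,0,0.4],"rot":[0,0,0]},
  {"gripper":0,"translation":[0,0,0.6],"rot":[0,0,0]},
  {"gripper":0,"translation":[0,0,0.75],"rot":[0,0,0]},
  {"gripper":0,"translation":[0,0,0.9],"rot":[0,0,0]},
  {"gripper":0,"translation":[0,0,1.1],"rot":[0,0,0]},
  {"gripper":0,"translation":[0,0,1.4],"rot":[0,0,0]},
  {"gripper":0,"translation":[0,0,1.8],"rot":[0,0,0]},
  {"gripper":0,"translation":[0,0,2.4],"rot":[0,0,0]},
  {"gripper":0,"translation":[0,0,3],"rot":[0,0,0]},
  {"gripper":0,"translation":[0,0,3.4],"rot":[0,0,0]},
  {"gripper":0,"translation":[0,0,3.5],"rot":[0,0,0]},
  {"gripper":0,"translation":[0,0,3.5],"rot":[0,0,0]},
])

```text
time: 12.48
eef_pos: [0.4838, -0.2127, 0.1183]
tcp_rot: [0.031, 1.0, -0.0, 0.0]
ft_force: [0.3, -0.4, -2.0]
grip_width: 0.0133
grip_force: 55.0
```

Run:
```python
from h import *
i2,_=shot("side","sL");it,C=shot("top","tL");iw,C=shot("wrist","wL");s=ctrl.sense();print(s["eef_pos"],Ro.from_quat(s["tcp_rot"]).as_matrix()[2].round(4),s["ft_force"],s["ft_torque"],s["time"])
cv2.imwrite("pics/l.png",np.hstack([cv2.resize(i2[180:330,300:480],(480,400)),cv2.resize(it[110:240,350:430],(246,400))]))
```

```text
[ 0.48345113 -0.21263837  0.11771345] [ 3.e-04 -0.e+00 -1.e+00] [-0.80250213 -0.21971285 -2.75779611] [-0.00326323  0.17252213 -0.00406459] 12.6333
```

View pics/l.png

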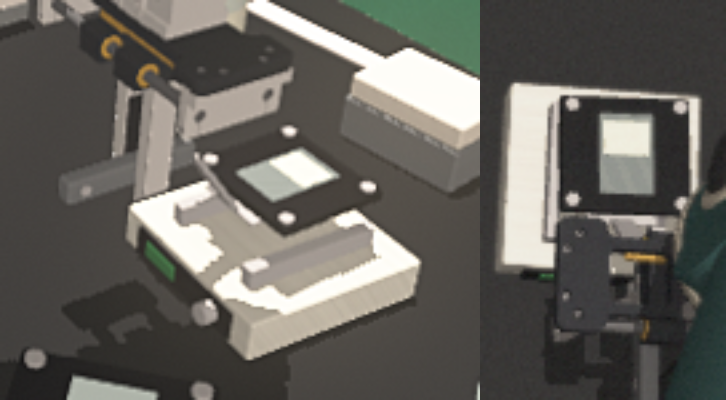

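The cassette rides level on the blade, clear of the rails, with screws visible in both crops. I triangulate the four screws to check height, tilt, and pose on the blade.

```bash
cat > scr.py <<'E'
from h import *
def blob(im,p,r=4):
    x,y=np.round(p).astype(int);w=cv2.cvtColor(im,cv2.COLOR_BGR2GRAY)[y-r:y+r+1,x-r:x+r+1].astype(float)
    w=np.clip(w-(w.min()+w.max())/2,0,None);Y,X=np.mgrid[y-r:y+r+1,x-r:x+r+1];return np.array([(w*X).sum(),(w*Y).sum()])/w.sum()
def tri(Cs,ps):
    A=np.zeros((3,3));b=np.zeros(3);R=[]
    for C,p in zip(Cs,ps):
        d,o=rays(C,[p]);d=d[0]/np.linalg.norm(d[0]);M=np.eye(3)-np.outer(d,d);A+=M;b+=M@o;R.append((M,o))
    x=np.linalg.solve(A,b);return x,max(np.linalg.norm(M@(x-o)) for M,o in R)
def screws(it,iS,pt,ps):
    Ct,Cs=cam("top"),cam("side");out=[]
    for a,b in zip(pt,ps):
        x,e=tri([Ct,Cs],[blob(it,a),blob(iS,b)]);out.append(x);print(x.round(4),"res mm",round(e*1e3,1))
    S=np.array(out);report(S);return S
def report(S):
    c=S.mean(0);fx=(S[1]+S[2]-S[0]-S[3]);fy=(S[0]+S[1]-S[2]-S[3])
    print("centre",c.round(4),"yaw",np.degrees(np.arctan2(fx[1],fx[0])).round(2),np.degrees(np.arctan2(-fy[0],fy[1])).round(2),"pitch",np.degrees(np.arcsin(fx[2]/np.linalg.norm(fx))).round(2),"roll",np.degrees(np.arcsin(fy[2]/np.linalg.norm(fy))).round(2))
E
python3 - <<'E'
from scr import *
t=lambda x,y:((x-480)/3.075+350,110+y/3.077)
s=lambda x,y:(300+x/2.667,180+y/2.667)
it=cv2.imread("pics/tL.png");iS=cv2.imread("pics/sL.png")
# order: near-left, far-left, far-right, near-right
screws(it,iS,[t(573,200),t(573,104),t(681,107),t(683,200)],[s(210,159),s(289,131),s(369,187),s(287,217)])
pt=[t(573,200),t(573,104),t(681,107),t(683,200)]
S=plane(cam("top"),[blob(it,p) for p in pt],.087);print(S);report(S)
# before lifting, same sensor
i0=cv2.imread("pics/top0.png");P0=[[.58,-.1795,.058],[.6539,-.1827,.058],[.651,-.2627,.058],[.5771,-.2598,.058]]
S=plane(cam("top"),[blob(i0,p) for p in proj(cam("top"),P0)],.058);print("top0");report(S)
i0s=cv2.imread("pics/side0.png");screws(i0,i0s,proj(cam("top"),P0),proj(cam("side"),P0))
E
```

```text
[ 0.5794 -0.1785  0.0882] res mm 0.8
[ 0.6566 -0.1812  0.0876] res mm 1.2
[ 0.6492 -0.2642  0.0905] res mm 0.5
[ 0.5781 -0.2588  0.0881] res mm 0.8
centre [ 0.6158 -0.2207  0.0886] yaw -3.15 -3.04 pitch 0.72 roll -0.99
[[ 0.57897156 -0.17833783  0.087     ]
 [ 0.65797379 -0.18212432  0.087     ]
 [ 0.65091607 -0.26583689  0.087     ]
 [ 0.57909038 -0.25967976  0.087     ]]
centre [ 0.6167 -0.2215  0.087 ] yaw -3.77 -2.41 pitch 0.0 roll 0.0
top0
centre [ 0.6168 -0.2235  0.058 ] yaw -2.56 -3.18 pitch 0.0 roll 0.0
[ 0.5777 -0.1772  0.0623] res mm 1.2
[ 0.6568 -0.1811  0.0613] res mm 3.0
[ 0.6496 -0.2644  0.0629] res mm 1.3
[ 0.5736 -0.2629  0.0647] res mm 1.1
centre [ 0.6144 -0.2214  0.0628] yaw -2.0 -3.81 pitch -1.03 roll -1.33
```

The cassette's pose on the blade is unchanged by the lift and it is level within about 1°. Now the smooth carry to the front of the chamber.

Call:
jog_arm([
  {"gripper":0,"translation":[-0.2,0.2,0.6],"rot":[0,0,0]},
  {"gripper":0,"translation":[-0.6,0.6,1.5],"rot":[0,0,0]},
  {"gripper":0,"translation":[-1.2,1.4,2.5],"rot":[0,0,0]},
  {"gripper":0,"translation":[-1.9,2.5,3.4],"rot":[0,0,0.005]},
  {"gripper":0,"translation":[-2.7,3.9,4],"rot":[0,0,0.01]},
  {"gripper":0,"translation":[-3.5,5.5,4.2],"rot":[0,0,0.015]},
  {"gripper":0,"translation":[-4.2,7.2,4.2],"rot":[0,0,0.02]},
  {"gripper":0,"translation":[-4.9,9,4.2],"rot":[0,0,0.025]},
  {"gripper":0,"translation":[-5.6,10.8,4.2],"rot":[0,0,0.03]},
  {"gripper":0,"translation":[-6.3,12.6,4.2],"rot":[0,0,0.035]},
  {"gripper":0,"translation":[-7,14.4,4.2],"rot":[0,0,0.04]},
  {"gripper":0,"translation":[-7.6,16.2,4.2],"rot":[0,0,0.045]},
])

```text
time: 13.63
eef_pos: [0.4068, -0.0498, 0.1605]
tcp_rot: [0.009, 1.0, 0.0, 0.0]
ft_force: [0.4, -0.3, -2.3]
grip_width: 0.0133
grip_force: 55.0
```

Call:
jog_arm([
  {"gripper":0,"translation":[-0.6,1.8,0],"rot":[0,0,0.003]},
  {"gripper":0,"translation":[-1.2,3.6,0],"rot":[0,0,0.006]},
  {"gripper":0,"translation":[-1.8,5.4,0],"rot":[0,0,0.009]},
  {"gripper":0,"translation":[-2.3,7.2,0],"rot":[0,0,0.012]},
  {"gripper":0,"translation":[-2.8,9,0],"rot":[0,0,0.014]},
  {"gripper":0,"translation":[-3.3,10.8,0],"rot":[0,0,0.014]},
  {"gripper":0,"translation":[-3.8,12.6,0],"rot":[0,0,0.014]},
  {"gripper":0,"translation":[-4.3,14.4,0],"rot":[0,0,0.014]},
  {"gripper":0,"translation":[-4.8,16.2,0],"rot":[0,0,0.014]},
  {"gripper":0,"translation":[-5.3,18,0],"rot":[0,0,0.014]},
  {"gripper":0,"translation":[-5.7,19.8,0],"rot":[0,0,0.014]},
  {"gripper":0,"translation":[-6,21.6,-0.2],"rot":[0,0,0.014]},
])

```text
time: 14.63
eef_pos: [0.3471, 0.1662, 0.1588]
tcp_rot: [0.002, 1.0, 0.0, 0.001]
ft_force: [-0.1, -0.4, -1.5]
grip_width: 0.0136
grip_force: 55.0
```

Call:
jog_arm([
  {"gripper":0,"translation":[-0.2,1.8,-0.2],"rot":[0,0,0]},
  {"gripper":0,"translation":[-0.4,3.5,-0.5],"rot":[0,0,0]},
  {"gripper":0,"translation":[-0.5,5.2,-1],"rot":[0,0,0]},
  {"gripper":0,"translation":[-0.6,6.8,-1.6],"rot":[0,0,0]},
  {"gripper":0,"translation":[-0.6,8.1,-2.3],"rot":[0,0,0]},
  {"gripper":0,"translation":[-0.6,9.1,-3.1],"rot":[0,0,0]},
  {"gripper":0,"translation":[-0.6,9.8,-3.9],"rot":[0,0,0]},
  {"gripper":0,"translation":[-0.6,10.1,-4.7],"rot":[0,0,0]},
  {"gripper":0,"translation":[-0.6,10.2,-5.5],"rot":[0,0,0]},
  {"gripper":0,"translation":[-0.6,10.2,-6.2],"rot":[0,0,0]},
  {"gripper":0,"translation":[-0.6,10.2,-6.6],"rot":[0,0,0]},
  {"gripper":0,"translation":[-0.6,10.2,-6.7],"rot":[0,0,0]},
])

```text
time: 15.63
eef_pos: [0.3414, 0.2665, 0.0902]
tcp_rot: [0.002, 1.0, -0.001, -0.0]
ft_force: [-0.5, 0.9, -2.4]
grip_width: 0.0135
grip_force: 55.0
```

Call:
jog_arm([
  {"gripper":0,"translation":[0,0,0],"rot":[0,0,0]},
  {"gripper":0,"translation":[0,0,0],"rot":[0,0,0]},
  {"gripper":0,"translation":[0,0,0],"rot":[0,0,0]},
  {"gripper":0,"translation":[0,0,0],"rot":[0,0,0]},
])

```text
time: 15.97
eef_pos: [0.3418, 0.2673, 0.0912]
tcp_rot: [0.002, 1.0, 0.0, 0.0]
ft_force: [-0.4, -0.2, -2.2]
grip_width: 0.0134
grip_force: 55.0
```

```bash
cat > find.py <<'E'
from scr import *
def look(tag,pose_tool,rel=(.1308,-.0009),ry=.9,ztop=None):
    i2,_=shot("side","s"+tag);it,_=shot("top","t"+tag);s=ctrl.sense()
    p=s["eef_pos"];R=Ro.from_quat(s["tcp_rot"]).as_matrix();yw=np.arctan2(-R[1,0],-R[0,0])
    print("tcp",p.round(4),"yaw",np.degrees(yw).round(2),"tilt",R[2].round(4),"F",s["ft_force"].round(1),"T",s["ft_torque"].round(2),"t",s["time"])
    rot=lambda a:np.array([[np.cos(a),-np.sin(a)],[np.sin(a),np.cos(a)]])
    if pose_tool: c=p[:2]+rot(yw)@rel;a=yw+np.radians(ry);z=p[2]-.0422+.0025+.009
    else: c,a,z=rel[:2],np.radians(ry),ztop
    X=np.array([[*(c+rot(a)@q),z] for q in((-.038,.0405),(.038,.0405),(.038,-.0405),(-.038,-.0405))])
    print("expect",c.round(4),np.degrees(a).round(2),round(z,4))
    pt,ps=proj(cam("top"),X),proj(cam("side"),X)
    S=plane(cam("top"),[blob(it,q,5) for q in pt],z);print("top shift px",np.round([blob(it,q,5)-q for q in pt],1).tolist());report(S)
    print("side shift px",np.round([blob(i2,q,5)-q for q in ps],1).tolist())
    screws(it,i2,pt,ps)
E
python3 -c "
from find import *
look('F',True)"
```

```text
tcp [0.3417 0.2674 0.0911] yaw -0.21 tilt [-3.e-04  2.e-04 -1.e+00] F [-0.1  0.1 -2.8] T [0.03 0.23 0.03] t 16.0667
expect [0.4725 0.266 ] 0.69 0.0604
top shift px [[-0.5, -1.1], [-0.8, -0.2], [-1.1, -0.4], [-1.0, -1.2]]
centre [0.4741 0.268  0.0604] yaw 1.04 0.99 pitch 0.0 roll 0.0
side shift px [[0.1, -0.5], [-1.0, 3.1], [0.1, -0.8], [0.4, -1.2]]
[0.4358 0.3074 0.0613] res mm 0.6
[0.5108 0.3104 0.0558] res mm 0.5
[0.5115 0.2283 0.0621] res mm 0.0
[0.4375 0.2271 0.0621] res mm 0.2
centre [0.4739 0.2683 0.0603] yaw 1.62 0.83 pitch -2.07 roll -2.52
```

The cassette rides as expected: about 2 mm agreement, yaw 0.7–1.0°. The odd side reading is the screw nearest the chamber wall. Entering the chamber now.

Call:
jog_arm([
  {"gripper":0,"translation":[0.3,0,0],"rot":[0,0,0]},
  {"gripper":0,"translation":[0.9,0.01,0],"rot":[0,0,0]},
  {"gripper":0,"translation":[1.8,0.01,0],"rot":[0,0,0]},
  {"gripper":0,"translation":[2.8,0.02,0],"rot":[0,0,0]},
  {"gripper":0,"translation":[3.8,0.03,0],"rot":[0,0,0]},
  {"gripper":0,"translation":[4.8,0.04,0],"rot":[0,0,0]},
  {"gripper":0,"translation":[5.8,0.04,0],"rot":[0,0,0]},
  {"gripper":0,"translation":[6.8,0.05,0],"rot":[0,0,0]},
  {"gripper":0,"translation":[7.8,0.06,0],"rot":[0,0,0]},
  {"gripper":0,"translation":[8.6,0.06,0],"rot":[0,0,0]},
  {"gripper":0,"translation":[9.2,0.07,0],"rot":[0,0,0]},
  {"gripper":0,"translation":[9.5,0.07,0],"rot":[0,0,0]},
])

```text
time: 17.07
eef_pos: [0.4374, 0.2679, 0.0909]
tcp_rot: [0.002, 1.0, -0.0, 0.0]
ft_force: [-0.0, -0.3, -1.0]
grip_width: 0.0136
grip_force: 55.0
```

Call:
jog_arm([
  {"gripper":0,"translation":[0.3,0,0],"rot":[0,0,0]},
  {"gripper":0,"translation":[0.9,0,0],"rot":[0,0,0]},
  {"gripper":0,"translation":[1.7,0.01,0],"rot":[0,0,0]},
  {"gripper":0,"translation":[2.5,0.01,0],"rot":[0,0,0]},
  {"gripper":0,"translation":[3.3,0.02,0],"rot":[0,0,0]},
  {"gripper":0,"translation":[4,0.02,0],"rot":[0,0,0]},
  {"gripper":0,"translation":[4.35,0.02,0],"rot":[0,0,0]},
  {"gripper":0,"translation":[4.45,0.02,0],"rot":[0,0,0]},
  {"gripper":0,"translation":[4.45,0.02,0],"rot":[0,0,0]},
  {"gripper":0,"translation":[4.45,0.02,0],"rot":[0,0,0]},
])

```text
time: 17.9
eef_pos: [0.4808, 0.2681, 0.0908]
tcp_rot: [0.002, 1.0, -0.0, -0.0]
ft_force: [-0.2, 0.0, -2.3]
grip_width: 0.0135
grip_force: 55.0
```

```bash
python3 -c "
from find import *
look('P',True)
import numpy as np
from edges import *
im=cv2.imread('pics/top0.png');C=cam('top')
# chamber rails in the top view, empty chamber, at their known place
for y,n in((.2224,'Lout'),(.2326,'Lin'),(.3023,'Rin'),(.3123,'Rout')):
    P=proj(C,[[.575,y-.0005,.036],[.655,y+.0005,.036]]);l=edge(im,C,P[0],P[1],.036,2.5);print(n,l.round(4).tolist())
"
```

```text
tcp [0.4807 0.2683 0.0909] yaw -0.2 tilt [ 2.e-04 -0.e+00 -1.e+00] F [ 0.2 -0.  -2.3] T [0.   0.22 0.01] t 18.0
expect [0.6115 0.2669] 0.7 0.0602
top shift px [[2.5, -0.6], [-1.0, -2.2], [0.2, -2.0], [-0.4, 4.2]]
centre [0.612  0.2662 0.0602] yaw 3.18 -3.68 pitch 0.0 roll 0.0
side shift px [[-0.4, -2.4], [-0.6, -1.0], [-0.2, -1.5], [1.1, 0.1]]
[0.5698 0.3003 0.071 ] res mm 2.5
[0.6503 0.3088 0.0643] res mm 1.4
[0.6536 0.2285 0.0591] res mm 0.7
[0.5702 0.2244 0.0609] res mm 5.1
centre [0.611  0.2655 0.0638] yaw 4.39 1.34 pitch -3.0 roll 5.59
Lout [[0.575, 0.2233], [0.6551, 0.2264]]
Lin [[0.575, 0.233], [0.6551, 0.2359]]
Rin [[0.5751, 0.3041], [0.6551, 0.3041]]
Rout [[0.5751, 0.3142], [0.655, 0.3138]]
```

Measured in the same top-camera frame, the cassette's lateral offset matches the rails' middle within about 1 mm. Lowering onto the rails, then withdrawing in steps.

Call:
jog_arm([
  {"gripper":0,"translation":[0.05,0,-0.3],"rot":[0,0,0]},
  {"gripper":0,"translation":[0.05,0,-0.7],"rot":[0,0,0]},
  {"gripper":0,"translation":[0.05,0,-1.1],"rot":[0,0,0]},
  {"gripper":0,"translation":[0.05,0,-1.3],"rot":[0,0,0]},
  {"gripper":0,"translation":[0.05,0,-1.4],"rot":[0,0,0]},
  {"gripper":0,"translation":[0.05,0,-1.5],"rot":[0,0,0]},
  {"gripper":0,"translation":[0.05,0,-1.6],"rot":[0,0,0]},
  {"gripper":0,"translation":[0.05,0,-1.7],"rot":[0,0,0]},
  {"gripper":0,"translation":[0.05,0,-1.9],"rot":[0,0,0]},
  {"gripper":0,"translation":[0.05,0,-2.1],"rot":[0,0,0]},
  {"gripper":0,"translation":[0.05,0,-2.2],"rot":[0,0,0]},
  {"gripper":0,"translation":[0.05,0,-2.2],"rot":[0,0,0]},
])

```text
time: 19.0
eef_pos: [0.4815, 0.2681, 0.0687]
tcp_rot: [0.002, 1.0, -0.0, -0.0]
ft_force: [-0.1, 0.9, -0.6]
grip_width: 0.0138
grip_force: 55.0
```

```bash
python3 -c "
from find import *
s=ctrl.sense();print(s['eef_pos'],s['ft_force'],s['ft_torque'])
look('Q',False,(.612,.2675),.7,.045)
"
```

```text
[0.48147509 0.26810467 0.06865971] [-0.10975661  0.87362001 -0.61409786] [0.01183907 0.0842148  0.01007445]
tcp [0.4816 0.2682 0.0689] yaw -0.22 tilt [ 0.e+00 -1.e-04 -1.e+00] F [ 0.2  0.4 -0.9] T [ 0.03  0.05 -0.01] t 19.1Traceback (most recent call last):
  File "<string>", line 4, in <module>
    look('Q',False,(.612,.2675),.7,.045)
    ~~~~^^^^^^^^^^^^^^^^^^^^^^^^^^^^^^^^
  File "find.py", line 10, in look
    print("expect",c.round(4),np.degrees(a).round(2),round(z,4))
                   ^^^^^^^
AttributeError: 'tuple' object has no attribute 'round'. Did you mean: 'count'?
```

The torque fell from 0.22 to 0.05 N m, so the cassette is on the rails and the blade is free. Drawing out straight.

Call:
jog_arm([
  {"gripper":0,"translation":[-0.5,0,0],"rot":[0,0,0]},
  {"gripper":0,"translation":[-1.5,-0.01,0],"rot":[0,0,0]},
  {"gripper":0,"translation":[-2.8,-0.02,0],"rot":[0,0,0]},
  {"gripper":0,"translation":[-4.2,-0.03,0],"rot":[0,0,0]},
  {"gripper":0,"translation":[-5.6,-0.05,0],"rot":[0,0,0]},
  {"gripper":0,"translation":[-7,-0.06,0],"rot":[0,0,0]},
  {"gripper":0,"translation":[-8.4,-0.08,0],"rot":[0,0,0]},
  {"gripper":0,"translation":[-9.8,-0.09,0],"rot":[0,0,0]},
  {"gripper":0,"translation":[-11.2,-0.1,0],"rot":[0,0,0]},
  {"gripper":0,"translation":[-12.6,-0.11,0],"rot":[0,0,0]},
  {"gripper":0,"translation":[-13.6,-0.12,0],"rot":[0,0,0]},
  {"gripper":0,"translation":[-13.8,-0.12,0],"rot":[0,0,0]},
])

```text
time: 20.1
eef_pos: [0.3416, 0.267, 0.069]
tcp_rot: [0.001, 1.0, -0.0, -0.0]
ft_force: [0.2, 0.2, -1.0]
grip_width: 0.0136
grip_force: 55.0
```

```bash
python3 -c "
from find import *
look('R',False,np.array([.612,.2675]),.7,.045)
"
```

```text
tcp [0.3433 0.2672 0.0691] yaw -0.17 tilt [-2.e-04  3.e-04 -1.e+00] F [ 0.1 -0.3 -0.5] T [ 0.06  0.04 -0.03] t 20.2
expect [0.612  0.2675] 0.7 0.045
top shift px [[0.4, 2.9], [-0.7, -2.1], [0.5, -1.6], [-0.4, 2.8]]
centre [0.6108 0.2676 0.045 ] yaw 1.03 0.32 pitch 0.0 roll 0.0
side shift px [[-1.1, -2.3], [-0.6, -1.5], [0.6, -0.9], [0.9, 0.1]]
[0.5666 0.3021 0.0555] res mm 2.3
[0.6503 0.309  0.0493] res mm 1.6
[0.6529 0.2274 0.0458] res mm 0.3
[0.5712 0.2256 0.0454] res mm 4.0
centre [0.6102 0.266  0.049 ] yaw 2.98 2.63 pitch -2.0 roll 4.86
```

The trim confuses two screws in these views, so I check with the wrist camera from above before parting with the lifter.

Call:
jog_arm([
  {"gripper":0,"translation":[0,0,2],"rot":[0,0,0]},
  {"gripper":0,"translation":[0,0,6],"rot":[0,0,0]},
  {"gripper":0,"translation":[0,0,10],"rot":[0,0,0]},
  {"gripper":0,"translation":[0,0,14],"rot":[0,0,0]},
  {"gripper":0,"translation":[0,-2,18],"rot":[0,0,0]},
  {"gripper":0,"translation":[3,-4,20.6],"rot":[0,0,0]},
  {"gripper":0,"translation":[7,-4,20.6],"rot":[0,0,0]},
  {"gripper":0,"translation":[11,-4,20.6],"rot":[0,0,0]},
  {"gripper":0,"translation":[15,-4,20.6],"rot":[0,0,0]},
  {"gripper":0,"translation":[19,-4,20.6],"rot":[0,0,0]},
  {"gripper":0,"translation":[22,-4,20.6],"rot":[0,0,0]},
  {"gripper":0,"translation":[24.7,-4,20.6],"rot":[0,0,0]},
])

```text
time: 21.2
eef_pos: [0.5932, 0.2261, 0.2743]
tcp_rot: [0.002, 1.0, -0.0, 0.0]
ft_force: [-0.9, 0.6, -0.8]
grip_width: 0.0136
grip_force: 55.0
```

Call:
jog_arm([
  {"gripper":0,"translation":[0,0,0],"rot":[0,0,0]},
  {"gripper":0,"translation":[0,0,0],"rot":[0,0,0]},
  {"gripper":0,"translation":[0,0,0],"rot":[0,0,0]},
  {"gripper":0,"translation":[0,0,0],"rot":[0,0,0]},
])

```text
time: 21.53
eef_pos: [0.5901, 0.2271, 0.2751]
tcp_rot: [0.002, 1.0, 0.0, 0.0]
ft_force: [0.7, 0.1, -0.9]
grip_width: 0.0134
grip_force: 55.0
```

```bash
cat > chk.py <<'E'
from edges import *
def chk(name,c=(.612,.2676),yaw=.75,z=.044):
    im,C=load("wrist",name);a=np.radians(yaw);R=np.array([[np.cos(a),-np.sin(a)],[np.sin(a),np.cos(a)]])
    L=[]
    for q in([(-.045,-.048),(-.045,.048)],[(-.045,.048),(.045,.048)],[(.045,-.048),(.045,.048)],[(-.045,-.048),(.045,-.048)]):
        P=proj(C,[[*(np.array(c)+R@v),z] for v in q]);L.append(edge(im,C,P[0],P[1],z,5))
    quad(L)
    P=proj(C,[[c[0]-.06,c[1],z],[c[0]+.06,c[1],z],[c[0],c[1]-.06,z],[c[0],c[1]+.06,z]]);g=cv2.cvtColor(im,cv2.COLOR_BGR2GRAY)
    for k in(.15,.25,.75,.85):
        l=[P[2]+(P[3]-P[2])*k+(P[0]-P[1])/2,P[2]+(P[3]-P[2])*k+(P[1]-P[0])/2]
        print("along x at",k,[int(g[int(round(y)),int(round(x))]) for x,y in np.linspace(*l,25)])
E
python3 -c "
from chk import *
shot('wrist','wV');s=ctrl.sense();print(s['eef_pos'],s['time'],s['ft_force']);chk('wV')"
```

```text
[0.59004413 0.22717631 0.27530976] 21.5833 [ 0.28806388 -0.54271785 -0.97888535]
corners [[0.5661, 0.3126], [0.6553, 0.3159], [0.6613, 0.2139], [0.5677, 0.213]] sides [0.0893 0.1022 0.0935 0.0996] centre [0.6126 0.2638] ang [np.float64(90.92), np.float64(2.12), np.float64(93.33), np.float64(0.53)]
along x at 0.15 [153, 188, 190, 190, 191, 189, 188, 189, 188, 188, 186, 186, 188, 186, 131, 108, 108, 109, 108, 110, 106, 110, 110, 109, 110]
along x at 0.25 [149, 184, 184, 183, 182, 183, 182, 190, 188, 188, 188, 187, 189, 186, 127, 108, 106, 109, 105, 109, 107, 108, 108, 108, 108]
along x at 0.75 [242, 242, 196, 157, 155, 155, 154, 153, 155, 154, 154, 154, 154, 154, 153, 153, 153, 152, 152, 153, 151, 191, 207, 212, 231]
along x at 0.85 [242, 242, 219, 158, 216, 212, 153, 153, 154, 154, 154, 153, 154, 153, 152, 152, 155, 153, 153, 220, 208, 214, 215, 210, 230]
```

The unobstructed left, front and far edges put the cassette at about (.612, .266) and 1°, so it lies in the middle. Now I return the lifter above its rest.

Call:
jog_arm([
  {"gripper":0,"translation":[-2,-2,0],"rot":[0,0,0.01]},
  {"gripper":0,"translation":[-4,-5,0],"rot":[0,0,0.03]},
  {"gripper":0,"translation":[-6,-8,0],"rot":[0,0,0.05]},
  {"gripper":0,"translation":[-8,-11,0],"rot":[0,0,0.0636]},
  {"gripper":0,"translation":[-10,-14,0],"rot":[0,0,0.0636]},
  {"gripper":0,"translation":[-11.72,-17,-2],"rot":[0,0,0.0636]},
  {"gripper":0,"translation":[-11.72,-20,-5],"rot":[0,0,0.0636]},
  {"gripper":0,"translation":[-11.72,-20,-9],"rot":[0,0,0.0636]},
  {"gripper":0,"translation":[-11.72,-20,-13],"rot":[0,0,0.0636]},
  {"gripper":0,"translation":[-11.72,-20,-16],"rot":[0,0,0.0636]},
  {"gripper":0,"translation":[-11.72,-20,-18.3],"rot":[0,0,0.0636]},
  {"gripper":0,"translation":[-11.72,-20,-18.3],"rot":[0,0,0.0636]},
])

```text
time: 22.58
eef_pos: [0.4708, 0.027, 0.0888]
tcp_rot: [-0.03, 1.0, -0.0, -0.002]
ft_force: [-0.8, -0.7, -1.5]
grip_width: 0.0137
grip_force: 55.0
```

Call:
jog_arm([
  {"gripper":0,"translation":[0,0,0],"rot":[0,0,0]},
  {"gripper":0,"translation":[0,0,0],"rot":[0,0,0]},
  {"gripper":0,"translation":[0,0,0],"rot":[0,0,0]},
])

```text
time: 22.83
eef_pos: [0.4744, 0.0273, 0.0937]
tcp_rot: [-0.03, 1.0, 0.0, 0.001]
ft_force: [-0.1, 0.2, -1.8]
grip_width: 0.0137
grip_force: 55.0
```

```bash
python3 -c "
from h import *
s=ctrl.sense();print(s['eef_pos'],Ro.from_quat(s['tcp_rot']).as_matrix().round(4).tolist(),s['tcp_rot'])"
```

```text
[0.47437737 0.02733475 0.09371587] [[-0.9982, -0.06, 0.0028], [-0.06, 0.9982, 0.0009], [-0.0028, 0.0007, -1.0]] [-3.00299903e-02  9.99547943e-01  4.16037591e-04  1.39150265e-03]
```

Call:
jog_arm([
  {"gripper":0,"translation":[-0.1,0,-1],"rot":[0,0,0]},
  {"gripper":0,"translation":[-0.1,0,-2.2],"rot":[0,0,0]},
  {"gripper":0,"translation":[-0.1,0,-3.4],"rot":[0,0,0]},
  {"gripper":0,"translation":[-0.1,0,-4.1],"rot":[0,0,0]},
  {"gripper":0,"translation":[-0.1,0,-4.4],"rot":[0,0,0]},
  {"gripper":0,"translation":[-0.1,0,-4.4],"rot":[0,0,0]},
  {"gripper":0,"translation":[-0.1,0,-4.4],"rot":[0,0,0]},
  {"gripper":0,"translation":[-0.1,0,-4.4],"rot":[0,0,0]},
  {"gripper":0,"translation":[-0.1,0,-4.4],"rot":[0,0,0]},
  {"gripper":0,"translation":[-0.1,0,-4.4],"rot":[0,0,0]},
])

```text
time: 23.67
eef_pos: [0.4726, 0.0271, 0.0483]
tcp_rot: [-0.03, 1.0, 0.0, 0.0]
ft_force: [-0.2, 0.7, -0.3]
grip_width: 0.0132
grip_force: 55.0
```

```bash
python3 -c "
from h import *
s=ctrl.sense();print(s['eef_pos'],Ro.from_quat(s['tcp_rot']).as_matrix().round(4).tolist(),s['ft_force'])"
```

```text
[0.47263165 0.0270546  0.04830791] [[-0.9982, -0.0598, 0.0007], [-0.0598, 0.9982, 0.0001], [-0.0007, 0.0001, -1.0]] [-0.23142964  0.70852659 -0.25333172]
```

Call:
jog_arm([
  {"gripper":0,"translation":[0.02,0,-0.2],"rot":[0,0,0]},
  {"gripper":0,"translation":[0.02,0,-0.4],"rot":[0,0,0]},
  {"gripper":0,"translation":[0.02,0,-0.5],"rot":[0,0,0]},
  {"gripper":0,"translation":[0.02,0,-0.58],"rot":[0,0,0]},
  {"gripper":0,"translation":[0.02,0,-0.58],"rot":[0,0,0]},
  {"gripper":0,"translation":[0.02,0,-0.58],"rot":[0,0,0]},
  {"gripper":0,"translation":[0.02,0,-0.58],"rot":[0,0,0]},
])

```text
time: 24.25
eef_pos: [0.4725, 0.027, 0.0422]
tcp_rot: [-0.03, 1.0, 0.0, -0.0]
ft_force: [-3.4, 0.9, 7.1]
grip_width: 0.0135
grip_force: 55.0
```

Same height and the same 7 N as at pick-up, so it is back on the rest. I release gently and rise.

Call:
jog_arm([
  {"gripper":0.2,"translation":[0,0,0],"rot":[0,0,0]},
  {"gripper":0.4,"translation":[0,0,0],"rot":[0,0,0]},
  {"gripper":0.55,"translation":[0,0,0],"rot":[0,0,0]},
  {"gripper":0.55,"translation":[0,0,0],"rot":[0,0,0]},
  {"gripper":0.55,"translation":[0,0,0],"rot":[0,0,0]},
  {"gripper":0.55,"translation":[0,0,0],"rot":[0,0,0]},
  {"gripper":0.55,"translation":[0,0,0],"rot":[0,0,0]},
  {"gripper":0.55,"translation":[0,0,1],"rot":[0,0,0]},
  {"gripper":0.55,"translation":[0,0,3],"rot":[0,0,0]},
  {"gripper":0.55,"translation":[0,0,6],"rot":[0,0,0]},
  {"gripper":0.55,"translation":[0,0,10],"rot":[0,0,0]},
  {"gripper":0.55,"translation":[0,0,14],"rot":[0,0,0]},
])

```text
time: 25.25
eef_pos: [0.4718, 0.0264, 0.1841]
tcp_rot: [-0.029, 1.0, -0.0, -0.001]
ft_force: [1.5, 1.0, 0.6]
grip_width: 0.0513
grip_force: 0.0
```

Call:
jog_arm([
  {"gripper":1,"translation":[0,0,4],"rot":[0,0,0]},
  {"gripper":1,"translation":[2,0.6,8],"rot":[0,0,0]},
  {"gripper":1,"translation":[6,0.6,9.3],"rot":[0,0,0]},
  {"gripper":1,"translation":[10.7,0.6,9.3],"rot":[0,0,0]},
  {"gripper":1,"translation":[10.7,0.6,9.3],"rot":[0,0,0]},
  {"gripper":1,"translation":[10.7,0.6,9.3],"rot":[0,0,0]},
  {"gripper":1,"translation":[10.7,0.6,9.3],"rot":[0,0,0]},
  {"gripper":1,"translation":[10.7,0.6,9.3],"rot":[0,0,0]},
  {"gripper":1,"translation":[10.7,0.6,9.3],"rot":[0,0,0]},
  {"gripper":1,"translation":[10.7,0.6,9.3],"rot":[0,0,0]},
  {"gripper":1,"translation":[10.7,0.6,9.3],"rot":[0,0,0]},
])

```text
time: 26.17
eef_pos: [0.5791, 0.033, 0.2755]
tcp_rot: [-0.03, 1.0, 0.0, 0.0]
ft_force: [0.2, -0.3, 0.3]
grip_width: 0.0938
grip_force: 0.0
```

```bash
cat > m2.py <<'E'
from edges import *
im,C=shot("wrist","wB3");print(ctrl.sense()["eef_pos"])
def lif(n):
    im,C=load("wrist",n)
    w=[(.5509,.0587),(.5540,.0063),(.6430,.0119),(.6410,.0640)];P=proj(C,[(*q,.0025) for q in w])
    E=lambda a,b:edge(im,C,a,b,.0025,4)
    print(n);quad([E(P[0],P[0]+.28*(P[1]-P[0])),E(P[0],P[3]),E(P[3],P[2]),E(P[1],P[2])])
    H=proj(C,[(.470,.0203,.071),(.508,.0225,.071),(.470,.0331,.071),(.508,.0354,.071)])
    for i in(0,2):l=edge(im,C,H[i],H[i+1],.071,3);print("handle",l.round(4).tolist(),round(ang(l),2))
lif("wB2");lif("wB3")
E
python3 m2.py
```

```text
[0.5792566  0.03305828 0.27544483]
wB2
corners [[0.551, 0.0584], [0.6413, 0.0652], [0.6447, 0.0109], [0.5476, 0.0063]] sides [0.0906 0.0543 0.0972 0.0521] centre [0.5961 0.0352] ang [np.float64(-93.74), np.float64(4.3), np.float64(-86.47), np.float64(2.71)]
handle [[0.47, 0.0202], [0.508, 0.0224]] 3.35
handle [[0.47, 0.0329], [0.508, 0.0358]] 4.39
wB3
corners [[0.551, 0.058], [0.6413, 0.0624], [0.6444, 0.01], [0.553, 0.0057]] sides [0.0905 0.0525 0.0915 0.0523] centre [0.5974 0.034 ] ang [np.float64(-87.74), np.float64(2.84), np.float64(-86.64), np.float64(2.74)]
handle [[0.47, 0.02], [0.508, 0.0229]] 4.44
handle [[0.47, 0.0328], [0.508, 0.0353]] 3.69
```

Call:
jog_arm([
  {"gripper":1,"translation":[1,4,0],"rot":[0,0,0]},
  {"gripper":1,"translation":[1,8,0],"rot":[0,0,0]},
  {"gripper":1,"translation":[1,12,0],"rot":[0,0,0]},
  {"gripper":1,"translation":[1,16,0],"rot":[0,0,0]},
  {"gripper":1,"translation":[1,20,0],"rot":[0,0,0]},
  {"gripper":1,"translation":[1,23.7,0],"rot":[0,0,0]},
  {"gripper":1,"translation":[1,23.7,0],"rot":[0,0,0]},
  {"gripper":1,"translation":[1,23.7,0],"rot":[0,0,0]},
  {"gripper":1,"translation":[1,23.7,0],"rot":[0,0,0]},
  {"gripper":1,"translation":[1,23.7,0],"rot":[0,0,0]},
  {"gripper":1,"translation":[1,23.7,0],"rot":[0,0,0]},
])

```text
time: 27.13
eef_pos: [0.5899, 0.2686, 0.2755]
tcp_rot: [-0.029, 1.0, -0.0, 0.0]
ft_force: [-0.5, -1.4, 0.2]
grip_width: 0.0941
grip_force: 0.0
```

```bash
python3 -c "
from chk import *
shot('wrist','wV2');s=ctrl.sense();print(s['eef_pos'],s['time']);chk('wV2')
a=cv2.imread('pics/top0.png');b=shot('top','tZ')[0]
for n,r in(('dish',(215,260,225,265)),('bottle',(75,130,265,302))):
    d=np.abs(a[r[0]:r[1],r[2]:r[3]].astype(int)-b[r[0]:r[1],r[2]:r[3]]).sum(2);print(n,d.mean().round(1),d.max())
for im in(a,b):
    m=cv2.inRange(im[215:260,225:265],(150,)*3,(255,)*3);print(cv2.minEnclosingCircle(cv2.findNonZero(m)))
"
```

```text
[0.58985332 0.2688413  0.27544093] 27.1833
corners [[0.5659, 0.3137], [0.6562, 0.3153], [0.6574, 0.2206], [0.568, 0.2184]] sides [0.0903 0.0947 0.0895 0.0953] centre [0.6119 0.267 ] ang [np.float64(91.26), np.float64(1.05), np.float64(90.77), np.float64(1.42)]
along x at 0.15 [246, 246, 237, 191, 234, 236, 194, 173, 176, 174, 173, 172, 172, 172, 174, 174, 173, 170, 171, 228, 230, 224, 231, 227, 235]
along x at 0.25 [246, 246, 222, 195, 174, 172, 175, 174, 173, 175, 174, 173, 173, 173, 173, 172, 171, 169, 172, 173, 171, 208, 224, 229, 233]
along x at 0.75 [246, 244, 219, 173, 174, 174, 174, 175, 173, 174, 174, 171, 173, 174, 173, 171, 174, 173, 174, 173, 170, 220, 228, 228, 241]
along x at 0.85 [246, 246, 236, 176, 233, 231, 174, 175, 173, 175, 173, 172, 173, 172, 173, 173, 172, 172, 174, 232, 223, 233, 232, 229, 242]
dish 108.9 272
bottle 5.3 30
((19.51308822631836, 20.340314865112305), 17.237035751342773)
((13.5, 23.0), 15.435449600219727)
```

The cassette lies at (.6119, .267), yaw 1.1°, against the chamber's (.612, .2676), 0.75°. The lifter is home within about 1.5 mm. The dish difference looks like the arm blocking the top view; I verify with the wrist pictures and raise the arm clear.

```bash
python3 -c "
from h import *
for n in('wA','wB','wA2','wV2','wB2','wB3'):
    im,C=load('wrist',n);g=cv2.cvtColor(im,cv2.COLOR_BGR2GRAY)
    p=proj(C,[(.446,.132,.014)])[0].round().astype(int);x,y=p
    if not(40<x<520 and 40<y<300): print(n,'out',p);continue
    m=cv2.inRange(g,170,255);k,l,st,ct=cv2.connectedComponentsWithStats(m);i=l[y,x]
    print(n,p,st[i][4],plane(C,[ct[i]],.014).round(4) if i else None)
"
```

```text
wA [176 150] 3040 [[0.446 0.132 0.014]]
wB [344 230] 4492 [[0.4757 0.1738 0.014 ]]
wA2 [175  62] 3745 [[0.446  0.1326 0.014 ]]
wV2 [178  62] 3744 [[0.446  0.1326 0.014 ]]
wB2 [362  82] 3559 [[0.4462 0.1313 0.014 ]]
wB3 [362  83] 3541 [[0.4463 0.1314 0.014 ]]
```

Call:
jog_arm([
  {"gripper":1,"translation":[-4,0,3],"rot":[0,0,0]},
  {"gripper":1,"translation":[-8,4,5],"rot":[0,0,0]},
  {"gripper":1,"translation":[-11,8,5],"rot":[0,0,0]},
  {"gripper":1,"translation":[-15,12,5],"rot":[0,0,0]},
  {"gripper":1,"translation":[-19,16,5],"rot":[0,0,-0.1]},
  {"gripper":1,"translation":[-23,20,5],"rot":[0,0,-0.2]},
  {"gripper":1,"translation":[-27,24,5],"rot":[0,0,-0.3]},
  {"gripper":1,"translation":[-30,27,5],"rot":[0,0,-0.4]},
  {"gripper":1,"translation":[-32,29,5],"rot":[0,0,-0.4]},
  {"gripper":1,"translation":[-32,29,5],"rot":[0,0,-0.4]},
  {"gripper":1,"translation":[-32,29,5],"rot":[0,0,-0.4]},
  {"gripper":1,"translation":[-32,29,5],"rot":[0,0,-0.4]},
])

```text
time: 28.23
eef_pos: [0.2628, 0.5645, 0.3244]
tcp_rot: [0.165, 0.986, -0.0, -0.001]
ft_force: [-0.2, 0.8, 0.2]
grip_width: 0.0939
grip_force: 0.0
```

```bash
python3 -c "
from h import *
a=cv2.imread('pics/top0.png');b=shot('top','tEnd')[0];print(ctrl.sense()['eef_pos'],ctrl.sense()['time'])
for n,r in(('dish',(215,260,225,265)),('bottle',(75,130,265,302)),('lifter',(155,255,268,308))):
    d=np.abs(a[r[0]:r[1],r[2]:r[3]].astype(int)-b[r[0]:r[1],r[2]:r[3]]).sum(2);print(n,d.mean().round(1),d.max())
"
```

```text
[0.26624588 0.56210103 0.32455203] 28.2833
dish 4.2 33
bottle 5.5 25
lifter 10.4 237
```

The dish and bottle have not moved, everything is in place, and the robot is clear. Handing in.

```bash
python3 -c "
from station import ctrl
print(ctrl.sign_off())"
```

```text
the job is handed in; nothing more can be done
None
```

The job is handed in: the cassette lies on the chamber's rails within about 1 mm and 0.5° of the middle, the lifter is back on its rest within about 1.5 mm, the dish and bottle have not moved, and it took 28 s; sign-off returned no verdict.

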